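# Rack a ripening board behind its drop catches

### The job

Slide the loose wooden board into the empty top level of the steel board rack, plain end first so that its grip block stays at the mouth; let the board's own front edge lift the two drop catches (keep the gripper off them) and push it in until both have dropped behind its rear edge. Then pull the board back against the catches to prove it is locked, and let go, leaving it lying flat in its runners and the other things on the table undisturbed.

Things in the scene. Friction and masses are not known exactly. Their poses are not given: they have to be found in the camera images.
- board_grip (a point): Centre of the upright wooden grip block on the loose board: 24 (along the board's x) x 70 (y) x 40 high, standing on the board's top, rear face flush with the board's rear edge. Take it from above across its 24 mm. The point is 34 above the board's underside, 12 ahead of its rear edge, 188 behind its plain front edge. x points to the plain front end, z up.
- board: The loose ripening board itself: flat wood, 200 long (x) x 130 wide (y) x 14 thick, 0.2 to 0.35 kg, lying on the table. Origin at the centre of its underside; x towards the plain front end; grip block centred at x = -88. Held up by the block alone, its front end may sag some mm in the grip; it levels out again when lowered onto the ledges.
- rack: Bolted-down two-level steel board rack. Origin on the table under its middle; x points inward (boards slide in towards +x), y left, z up; mouth at -x. The lower level already holds a like board. Top level empty, open above its middle: ledges 120 above the table. Posts 150 high at y = +-98. The board pushed home has its grip block's centre at rack x = -73; pulled back onto the catches, -79.
- rack_mouth (a point): Middle of the top level's mouth: rack x = -150, y = 0, z = 120, the height of the ledges' upper faces; axes as the rack's. The ledges run from here inward, at y = 48 to 71 on both sides. A board with its front edge 25 inside this point lies on the ledges, still clear of the catches; it meets them some 40 inside.
- rack_stop (a point): Foot of the back stop's face in the top level: rack x = +115, y = 0, z = 120; axes as the rack's. The channel sides are 136 apart from rack x = -62 inward, with lead-ins flared from x = -84; lips over the outer 8 mm of the board's side edges, 19 above the ledges, hold it down: it can only be slid in from the mouth, lying flat.
- catch_left (a joint): Angle of the top level's left (+y) drop catch, rad: 0 = down, positive = nose lifted (limit 0.9). A loose 70 g steel arm outside the runner, pivoted at rack x = +4, z = 123; falls by its own weight. Its nose reaches inward over the ledge from y = 83 to 44. A board slid in lifts it with under 3 N, to about 0.12 rad while it rides on the board's top, and it falls once the rear edge is past.
- catch_right (a joint): The same for the right (-y) drop catch, its mirror image: nose from y = -83 to -44. Between the two noses 88 mm are free for the grip block and the fingers.
- catch_left_nose (a point): Lower edge of the left nose's upright inner face, mid-width. Catch down: rack x = -91, y = +63.5, z = 123 (3 above the ledge); the board's rear edge, pushed home, is 6 further in. Outside the face a plate slopes up and outward at 34 degrees to a thumb tab at rack x = -148, 33 above the ledge.
- catch_right_nose (a point): The same of the right catch (catch down: rack x = -91, y = -63.5, z = 123).
- box_stack_mid (a point): Bystander: two closed round spruce cheese boxes stacked, diameter 120, together 104 high; point at mid-height.
- open_lid_mid (a point): Bystander: an upturned round spruce lid, diameter 132, 26 high; point at mid-height.
- spreader_grip (a point): Bystander: a flat spatula about 250 long with a plastic handle, lying on the table; point on its handle.

How it is judged:
By the outcome, as a careful person would: the job done as asked, in the order asked, and still so for the second after the job is handed in, with the robot touching nothing.
It also fails if it takes over 51 s, if anything falls off the work surface, if the arm or the gripper's body presses on something with over 40 N, if the wrist force passes 120 N, or if a joint passes its speed limit or range.

### The arm

A 7-joint arm with a two-finger parallel gripper is mounted at the origin on the work surface. World frame = base frame: x ahead of the robot, y to its left, z up, the work surface at z = 0. Lengths are in m, angles in rad, forces in N, time in s.
With the tool pointing down it reaches from about 0.425 to 0.825 m from the base axis. Payload 3.6 kg.
Tool frame: the origin (TCP) lies where the fingers leave the gripper's body, on its centre line; the fingertips stand 73 mm ahead of it and the grasp point (between the pads) lies 54 mm ahead of it; x points along the fingers, y is the direction in which the jaws open and shut, and the axes are right-handed (so a half turn about x gives the same grasp; the last joint's range is limited). The gripper opens to 85 mm and grips with 20 to 120 N. Pads are 22 mm wide; open, the fingers measure 114 mm over their backs; the gripper's body (76 mm by 85 mm) begins 54 mm behind the grasp point. The pads swing forward as they close: fully open they stand 13 mm farther back than shut.
Start: joints at [1.151, 0.615, -0.013, 1.423, 0.008, 1.103, -0.04], TCP at [0.249, -0.6, 0.304] pointing down, gripper open.
Joint ranges: [-3.12, 3.12], [-0.3, 2.06], [-1.34, 1.32], [0.26, 2.42], [-1.36, 4.5], [0.01, 1.98], [-2.84, 2.84]. Speed limits (rad/s): [2.79, 2.79, 3.14, 3.14, 3.14, 3.14, 3.14].

### API

Orientations are given as a unit quaternion [x, y, z, w].
In Python, from station import arm, snapshot, camera_info, ticket gives the robot as it stands. Calls block until the motion is done:
- arm.movep(position, orientation): joint-space move of the TCP to a pose.
- arm.line_to(position, velocity=0.15, ori=None): straight line of the TCP; ori=None keeps the orientation; velocity is the mean speed in m/s.
- arm.move_j(angles): joint-space move.
- arm.move_gripper(opening, effort=None): opening from 0.0 (shut) to 1.0 (fully open); effort is the grip in N (None keeps the last); returns when the fingers have stopped.
- arm.pause(seconds).
- arm.ik(position, orientation): joint angles nearest the present ones, or None.
- snapshot(name): name is "scene" or "top" or "wrist"; returns the picture (384x512x3 uint8, blue, green, red); there is no depth.
- camera_info(name): a dict with "fx", "fy", "cx", "cy" (pixels), "dist_coeffs" ([k1, k2, p1, p2, k3] as OpenCV has them; the pictures are not rectified), "R" (3x3) and "t" (3): a world point X has camera coordinates R X + t; the wrist camera has in their place "T_tool_cam" (4x4, takes a point from camera to tool coordinates, whose origin is the TCP and whose axes are the tool frame's). Camera axes: x right, y down, z forward; pixel columns grow to the right and rows downward; lengths in m; the calibration is good to about 2 mm. A picture is of the moment at which its call begins: read the wrist's pose just before it. camera_info takes no time and is no camera call.
A pose or a line that the arm cannot do raises arm.MotionError and nothing moves.
- ticket.finish_job(): hands the job in, once; it reports no verdict.
Readings, each from a call of its own:
- arm.read_time(): time.
- arm.read_joint_positions(): joint angles.
- arm.read_dq(): joint speeds.
- arm.read_effort(): joint torques, N m.
- arm.read_tool_pos(): TCP position.
- arm.read_eef_rot(): TCP orientation.
- arm.read_ft_force(): force on the tool from outside, world axes, zero at the start.
- arm.read_wrist_torque(): the same for the moment, N m.
- arm.read_opening(): opening from 0.0 (shut) to 1.0 (fully open).
Only numpy, scipy, OpenCV 4.12 (cv2) and the standard library are available. Lean on these libraries where they do the work, as an engineer would, in place of code of your own. Each camera call takes 0.05 s, during which the arm holds its last target. There are 200 camera calls.

## Working session

There is one attempt and no reset: what is moved stays moved. The work goes in short steps, each a Python script; the robot and the scene stay as the last script left them, time stands still between calls to the robot, and variables do not carry over. Pictures are saved under pics/ and viewed, about 8 in all and at most 12, crops included, and the job is handed in when it is done.

```bash
ls; mkdir -p pics; python3 - <<'E'
from station import arm, snapshot, camera_info
import cv2, numpy as np
for n in ("scene","top"):
    im=snapshot(n); cv2.imwrite(f"pics/{n}0.png",im)
    c=camera_info(n); print(n,{k:np.round(v,4).tolist() for k,v in c.items() if not isinstance(v,str)})
    print("campos",-np.array(c["R"]).T@np.array(c["t"]))
c=camera_info("wrist");print(c)
print(arm.read_time(),arm.read_eef_rot(),arm.read_tool_pos())
E
```

```text
pics
scene {'fx': 462.7068, 'fy': 462.7068, 'cx': 257.2683, 'cy': 193.2638, 'dist_coeffs': [-0.1164, 0.0, 0.0, 0.0, 0.0], 'R': [[0.5219, 0.853, 0.0054], [0.6414, -0.3883, -0.6617], [-0.5623, 0.3488, -0.7498]], 't': [-0.2081, -0.3245, 1.7649]}
campos [ 1.30924178 -0.56408571  1.10966536]
top {'fx': 481.1694, 'fy': 481.1694, 'cx': 252.0301, 'cy': 186.7925, 'dist_coeffs': [-0.0388, 0.0, 0.0, 0.0, 0.0], 'R': [[0.0008, -0.9999, 0.0145], [-0.9904, -0.0028, -0.1383], [0.1383, -0.0143, -0.9903]], 't': [-0.0756, 0.5925, 1.4115]}
campos [ 0.39164858 -0.0538085   1.48078322]
{'fx': 302.661603511797, 'fy': 302.661603511797, 'cx': 251.16051847445112, 'cy': 194.30982315224807, 'dist_coeffs': array([-0.04911208,  0.        ,  0.        ,  0.        ,  0.        ]), 'T_tool_cam': array([[ 1.54436746e-04, -2.70397229e-01,  9.62748833e-01,
        -7.02174941e-02],
       [ 9.99999623e-01, -7.80405868e-04, -3.79596691e-04,
         3.57733038e-04],
       [ 8.53976732e-04,  9.62748529e-01,  2.70397006e-01,
        -6.76517065e-02],
       [ 0.00000000e+00,  0.00000000e+00,  0.00000000e+00,
         1.00000000e+00]])}
0.1 [-0.69334533 -0.13881946  0.69366952 -0.13720063] [ 0.24863007 -0.60000308  0.30285155]
```

View pics/scene0.png

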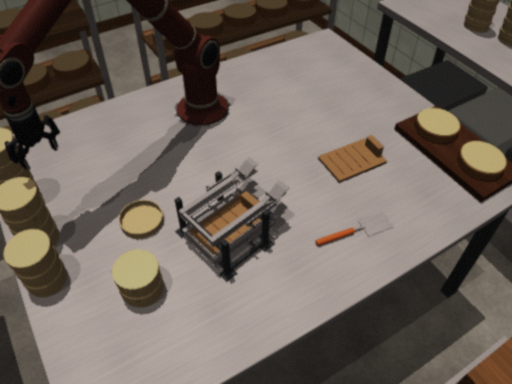

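View pics/top0.png

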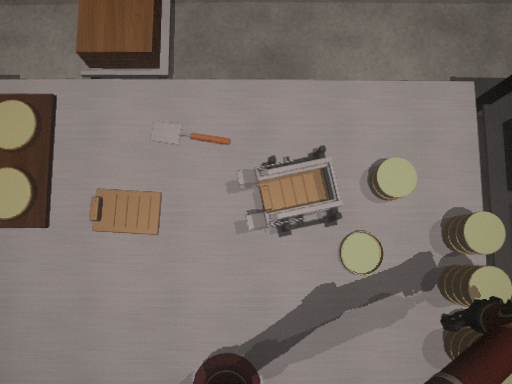

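The scene view shows the board at about (353,158) with its grip block at (375,147), and the rack at about (230,220). In the top view the board is at about (127,212) with its block at (96,208). The rack is at about (298,192), with its mouth and thumb tabs on the left at (240,178) and (250,218). I'll enlarge both in the top view to measure them.

```bash
python3 - <<'E'
import cv2, numpy as np
t=cv2.imread("pics/top0.png")
a=cv2.resize(t[140:245,230:350],None,fx=5,fy=5,interpolation=cv2.INTER_CUBIC)
cv2.imwrite("pics/rack_crop.png",a)
hsv=cv2.cvtColor(t,cv2.COLOR_BGR2HSV)
roi=hsv[180:245,80:172]
print(hsv[212,126],hsv[208,96],hsv[240,126],hsv[195,97])
m=((hsv[...,0]<25)&(hsv[...,1]>70)).astype(np.uint8)
w=np.zeros_like(m);w[180:245,80:172]=1;m*=w
m=cv2.morphologyEx(m,cv2.MORPH_CLOSE,np.ones((3,3),np.uint8))
cs,_=cv2.findContours(m,cv2.RETR_EXTERNAL,cv2.CHAIN_APPROX_NONE)
c=max(cs,key=cv2.contourArea);print(cv2.contourArea(c),cv2.minAreaRect(c),cv2.boundingRect(c))
b=cv2.resize(t[180:245,80:172],None,fx=6,fy=6,interpolation=cv2.INTER_CUBIC)
cv2.drawContours(b,[((c-[80,180])*6+3).astype(int)],-1,(0,255,0),1)
cv2.imwrite("pics/board_crop.png",b)
E
```

```text
[ 14 113 122] [ 15 105 150] [  7  23 144] [ 14 114 143]
2749.0 ((124.40172576904297, 211.17068481445312), (69.87920379638672, 42.33857727050781), 3.3664603233337402) (89, 189, 72, 46)
```

View pics/rack_crop.png

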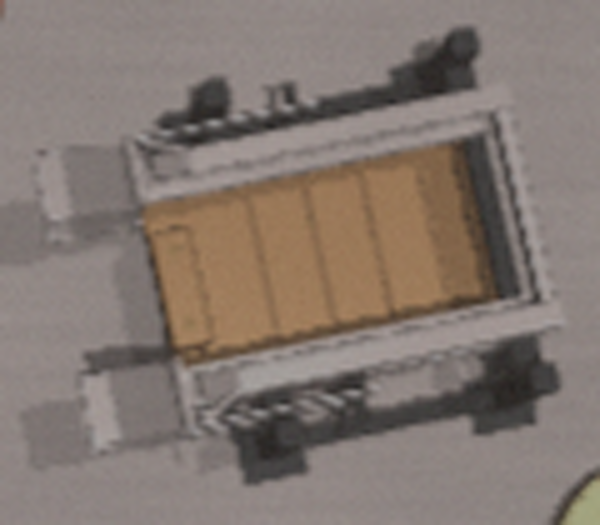

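View pics/board_crop.png

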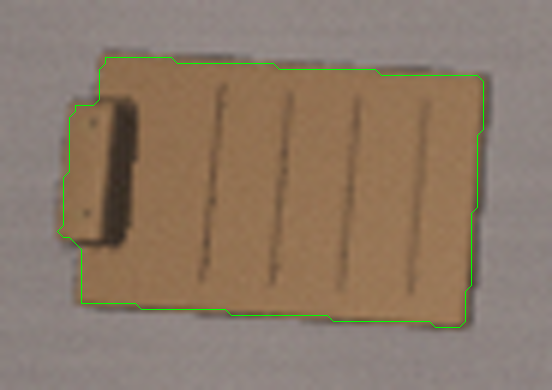

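The rack crop shows light side rails and an inner opening with the lower board visible. Crop corners: ledge inner edges run from about (150,205) to (465,140) and from (185,360) to (500,300), and the thumb tabs are at (50,195) and (100,410). In the board crop the front corners are at about (484,76) and (466,326), and the block's top face spans (72–105, 100–240). Next I'll cast these onto planes and take wrist-camera close-ups.

```bash
cat > h.py <<'E'
from station import arm, snapshot, camera_info, ticket
import cv2, numpy as np
from scipy.spatial.transform import Rotation as Rn
def rays(name,px,pose=None):
    c=camera_info(name); K=np.array([[c["fx"],0,c["cx"]],[0,c["fy"],c["cy"]],[0,0,1]])
    u=cv2.undistortPoints(np.array(px,float).reshape(-1,1,2),K,np.array(c["dist_coeffs"])).reshape(-1,2)
    d=np.c_[u,np.ones(len(u))]
    if name=="wrist":
        p,q=pose; T=np.eye(4);T[:3,:3]=Rn.from_quat(q).as_matrix();T[:3,3]=p
        T=T@np.array(c["T_tool_cam"]); return T[:3,3],d@T[:3,:3].T
    R=np.array(c["R"]); return -R.T@np.array(c["t"]),d@R
def cast(name,px,z,pose=None):
    o,d=rays(name,px,pose); s=(z-o[2])/d[:,2]; return o+d*s[:,None]
def proj(name,X,pose=None):
    c=camera_info(name); K=np.array([[c["fx"],0,c["cx"]],[0,c["fy"],c["cy"]],[0,0,1]])
    if name=="wrist":
        p,q=pose; T=np.eye(4);T[:3,:3]=Rn.from_quat(q).as_matrix();T[:3,3]=p
        T=np.linalg.inv(T@np.array(c["T_tool_cam"])); R,t=T[:3,:3],T[:3,3]
    else: R,t=np.array(c["R"]),np.array(c["t"])
    return cv2.projectPoints(np.array(X,float).reshape(-1,1,3),cv2.Rodrigues(R)[0],np.array(t,float),K,np.array(c["dist_coeffs"]))[0].reshape(-1,2)
def down(jaw):  # tool x down, tool y (jaw direction) at world yaw jaw
    y=np.array([np.cos(jaw),np.sin(jaw),0]); x=np.array([0,0,-1.]); z=np.cross(x,y)
    return Rn.from_matrix(np.c_[x,y,z]).as_quat()
E
python3 - <<'E'
from h import *
f=lambda l,o,s:[(o[0]+a/s-.4,o[1]+b/s-.4) for a,b in l]
P=cast("top",f([(484,76),(466,326),(105,55),(80,303)],(80,180),6),.014)
print("board FL?,FR,RL,RR",P.round(4))
print("block",cast("top",f([(88,170)],(80,180),6),.054).round(4))
r=cast("top",f([(150,205),(465,140),(185,360),(500,300)],(230,140),5),.12);print("ledge",r.round(4))
print(np.degrees(np.arctan2(*(r[1]-r[0])[1::-1])),np.degrees(np.arctan2(*(r[3]-r[2])[1::-1])))
print("tabs",cast("top",f([(50,195),(100,410)],(230,140),5),.153).round(4))
R=Rn.from_quat(arm.read_eef_rot()).as_matrix();print(R.round(3))
# try reachability of candidate poses
for nm,xy in dict(board=(.36,.3),rack=(.40,-.17),rack2=(.45,-.1)).items():
  for j in (0,90,180,-90): print(nm,j,[ (z,arm.ik([*xy,z],down(np.radians(j))) is not None) for z in (.25,.35,.45)])
E
```

```text
board FL?,FR,RL,RR [[0.5787 0.2067 0.014 ]
 [0.4513 0.2125 0.014 ]
 [0.589  0.4015 0.014 ]
 [0.4622 0.4086 0.014 ]]
block [[0.5261 0.3949 0.054 ]]
ledge [[ 0.5996 -0.095   0.12  ]
 [ 0.6381 -0.2767  0.12  ]
 [ 0.5107 -0.1148  0.12  ]
 [ 0.5454 -0.2949  0.12  ]]
-78.05062641555438 -79.11202324901642
tabs [[ 0.6001 -0.0382  0.153 ]
 [ 0.4801 -0.0663  0.153 ]]
[[-0.001  0.383 -0.924]
 [ 0.002 -0.924 -0.383]
 [-1.    -0.002  0.   ]]
board 0 [(0.25, True), (0.35, True), (0.45, True)]
board 90 [(0.25, True), (0.35, True), (0.45, True)]
board 180 [(0.25, True), (0.35, True), (0.45, True)]
board -90 [(0.25, True), (0.35, True), (0.45, True)]
rack 0 [(0.25, True), (0.35, True), (0.45, True)]
rack 90 [(0.25, True), (0.35, True), (0.45, True)]
rack 180 [(0.25, True), (0.35, True), (0.45, True)]
rack -90 [(0.25, True), (0.35, True), (0.45, True)]
rack2 0 [(0.25, True), (0.35, True), (0.45, True)]
rack2 90 [(0.25, True), (0.35, True), (0.45, True)]
rack2 180 [(0.25, True), (0.35, True), (0.45, True)]
rack2 -90 [(0.25, True), (0.35, True), (0.45, True)]
```

```bash
python3 - <<'E'
from h import *
import json
q=down(np.radians(100.)); log={}
def view(n):
    arm.pause(.3); p,o=arm.read_tool_pos(),arm.read_eef_rot(); im=snapshot("wrist"); cv2.imwrite(f"pics/{n}.png",im)
    log[n]=[list(map(float,p)),list(map(float,o))]
    return cv2.resize(im,None,fx=1.5,fy=1.5,interpolation=cv2.INTER_CUBIC)
arm.movep([.54,-.16,.36],q); a=view("wr"); print(arm.read_time(),arm.read_joint_positions())
cv2.imwrite("pics/wr_big.png",a)
arm.movep([.49,.3,.32],down(np.radians(87.))); b=view("wb"); print(arm.read_time(),arm.read_joint_positions())
cv2.imwrite("pics/wb_big.png",b)
json.dump(log,open("poses.json","w")); print(arm.read_ft_force())
E
```

```text
2.3667 [ 0.75383524  0.53362354 -0.81735984  1.58038718  0.40827071  1.20664769
  1.60309963]
4.4167 [-0.10646743  0.585899   -0.79200479  1.61142049  0.44914728  1.13528917
  0.50929744]
[ 0.45928568 -0.88777701 -0.09061276]
```

View pics/wr_big.png

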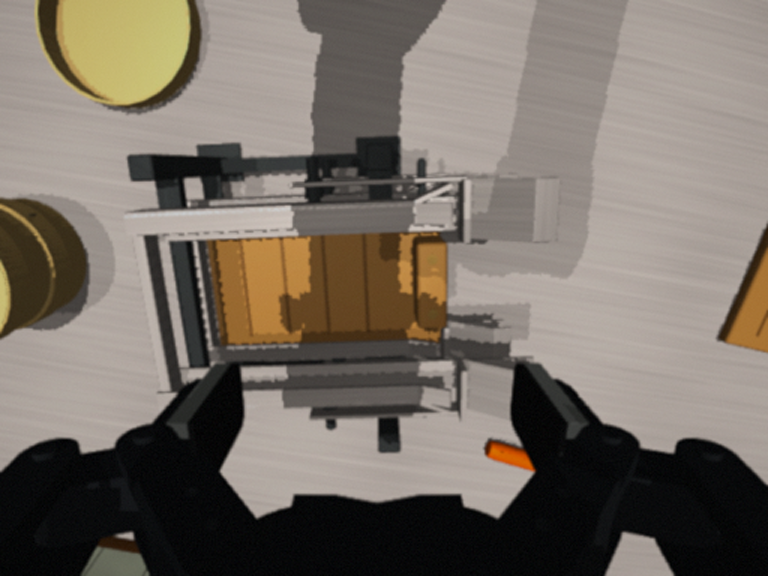

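View pics/wb_big.png

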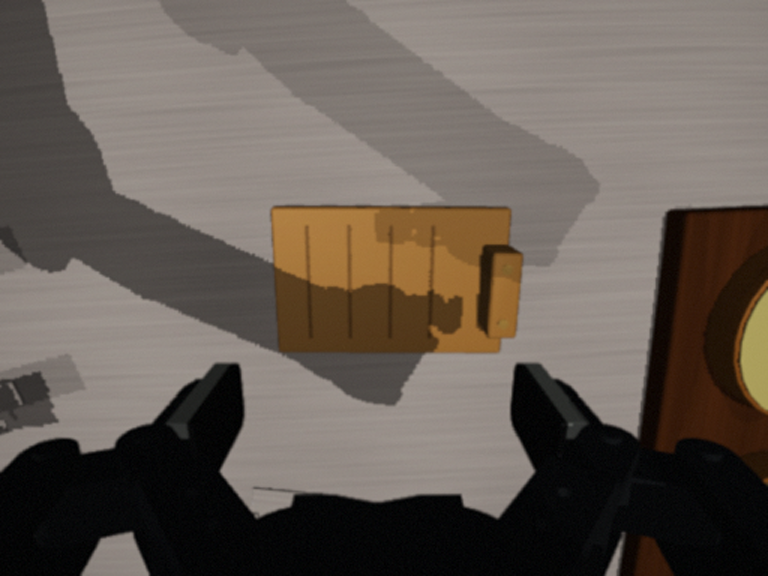

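The wrist rack view (scale 1.5) shows the near (right) tab ending at about (557,178–243) and the brown opening at about (210–445, 235–345). The far tab is partly behind a finger. In the board view the front corners are at (272,207) and (281,352), the rear corners at (511,209) and (499,352), and the block top spans (492–521, 250–338). Next I'll check a rack estimate with an overlay.

```bash
cat >> h.py <<'E'
def rackpts(o,yaw,P):
    P=np.array(P,float); c,s=np.cos(yaw),np.sin(yaw)
    return np.c_[o[0]+c*P[:,0]-s*P[:,1],o[1]+s*P[:,0]+c*P[:,1],P[:,2]]
E
python3 - <<'E'
from h import *
import json
L=json.load(open("poses.json"))
P=cast("wrist",np.array([(272,207),(281,352),(511,209),(499,352)])/1.5-.17,.014,L["wb"]);print(P.round(4))
print("len",np.linalg.norm(P[0]-P[2]),np.linalg.norm(P[0]-P[1]))
print("block",cast("wrist",np.array([(506,294)])/1.5-.17,.054,L["wb"]).round(4))
T=cast("wrist",np.array([(558,178),(556,243)])/1.5-.17,.153,L["wr"]);print("tab",T.round(4),np.linalg.norm(T[0]-T[1]))
yaw=np.radians(-78.5); o=np.array([.5695,-.1975])
for n,nm,box,s in(("wr","wrist",(75,80,385,290),2.58),("top0","top",(230,135,350,245),5)):
    im=cv2.imread(f"pics/{n}.png"); x0,y0,x1,y1=box
    b=cv2.resize(im[y0:y1,x0:x1],None,fx=s,fy=s,interpolation=cv2.INTER_CUBIC)
    def ln(A,B,col):
        q=proj(nm,rackpts(o,yaw,[A,B]),L.get(n)); q=((q+.5-[x0,y0])*s).astype(int)
        cv2.line(b,tuple(map(int,q[0])),tuple(map(int,q[1])),col,1)
    for g in(1,-1):
        ln((-.15,g*.048,.12),(.115,g*.048,.12),(0,255,0))
        ln((-.062,g*.057,.139),(.115,g*.057,.139),(255,0,0))
        ln((-.148,g*.044,.153),(-.148,g*.083,.153),(0,0,255))
        ln((-.091,g*.044,.123),(-.091,g*.083,.123),(255,0,255))
    ln((.115,-.05,.12),(.115,.05,.12),(255,255,0))
    cv2.imwrite(f"pics/ov_{n}.png",b)
a,b=[cv2.imread(f"pics/ov_{n}.png") for n in("wr","top0")]
print(a.shape,b.shape)
E
```

```text
[[0.4501 0.2145 0.014 ]
 [0.5784 0.2076 0.014 ]
 [0.4623 0.4107 0.014 ]
 [0.5891 0.4031 0.014 ]]
len 0.1966053461296901 0.12846959146906803
block [[0.523  0.3968 0.054 ]]
tab [[ 0.4603 -0.0651  0.153 ]
 [ 0.4986 -0.0556  0.153 ]] 0.03940484061245591
(542, 800, 3) (550, 600, 3)
```

View pics/ov_wr.png

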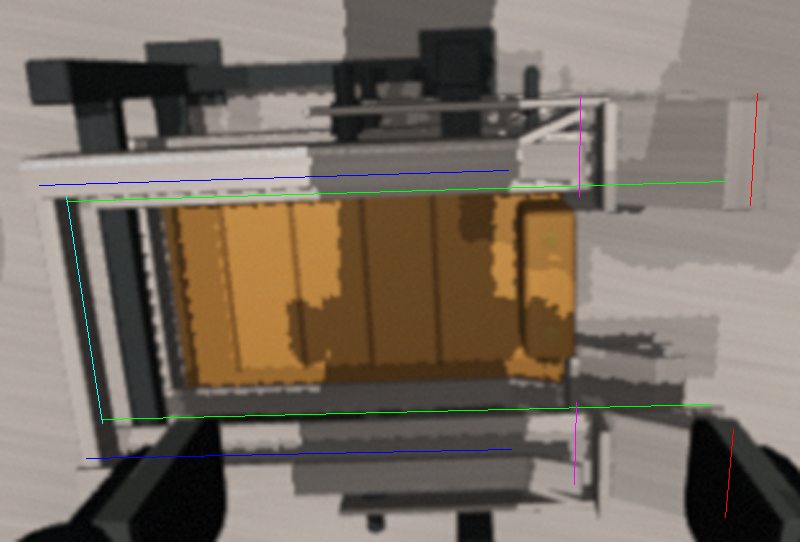

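View pics/ov_top0.png

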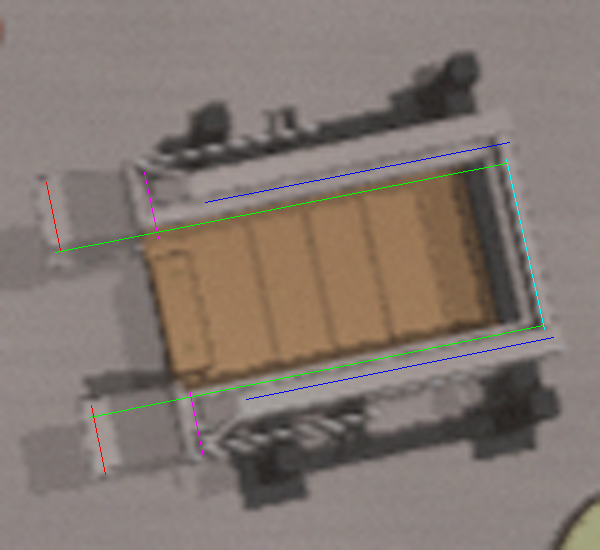

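The overlay matches closely. The tabs, noses and ledges show the rack about 2.7 mm further to its left and 4 mm further towards the mouth, so I get origin ≈ (0.5713, −0.1931) and yaw −78.5°. The board grip is at about (0.525, 0.396), yaw −93.2°. I'll grasp it and lift in steps, reading force to find the sag.

```bash
python3 - <<'E'
from h import *
q=down(np.radians(86.75)); g=np.array([.5251,.396])
arm.movep([*g,.18],q); arm.move_gripper(.75,100)
arm.line_to([*g,.0915],velocity=.12); f0=np.array(arm.read_ft_force())
print("t",arm.read_time(),f0.round(2),np.round(arm.read_tool_pos(),4))
arm.move_gripper(0.0,100); arm.pause(.2)
print("open",arm.read_opening(),np.round(arm.read_ft_force(),2))
for dz in (.001,.003,.006,.009,.012,.016):
    arm.line_to([*g,.0915+dz],velocity=.02); arm.pause(.1)
    print(dz,np.round(arm.read_ft_force(),2),np.round(arm.read_wrist_torque(),3),np.round(arm.read_tool_pos(),4))
arm.line_to([*g,.24],velocity=.15); print(arm.read_time(),np.round(arm.read_ft_force(),2),np.round(arm.read_wrist_torque(),3))
im=snapshot("wrist"); cv2.imwrite("pics/held.png",im)
cv2.imwrite("pics/top1.png",snapshot("top"));cv2.imwrite("pics/scene1.png",snapshot("scene"))
E
```

```text
t 6.3833 [ 0.21 -0.07 -0.13] [0.5254 0.3966 0.0923]
open 0.2676917266209471 [-0.83 -0.56  5.51]
0.001 [-1.02 -0.37  3.47] [ 0.069 -0.027 -0.007] [0.5251 0.396  0.0925]
0.003 [-0.83  0.36 -2.  ] [0.185 0.008 0.058] [0.5249 0.3955 0.0938]
0.006 [-0.84  0.07 -1.6 ] [0.143 0.004 0.014] [0.5251 0.396  0.0976]
0.009 [ 0.08  0.31 -2.5 ] [ 0.147 -0.022  0.012] [0.5251 0.396  0.1006]
0.012 [ 0.    0.2  -2.59] [0.136 0.002 0.017] [0.5251 0.396  0.1035]
0.016 [ 0.47 -0.18 -2.49] [0.131 0.014 0.024] [0.5251 0.396  0.1075]
10.4167 [-0.65  0.6  -3.24] [ 0.137 -0.022  0.029]
```

The board is held with a weight of about 2.5 N, and full weight was reached after about 7 mm of lift, so I take the sag as roughly 7 mm. Next I move to just before the mouth and check the alignment from the top camera.

```bash
cat >> h.py <<'E'
O=np.array([.5713,-.1931]); YAW=np.radians(-78.5); QR=down(YAW+np.pi)
EX=np.array([np.cos(YAW),np.sin(YAW)]); EY=np.array([-EX[1],EX[0]])
def rp(x,z,y=0.): return [*(O+x*EX+y*EY),z]
def rf():
    f=np.array(arm.read_ft_force()); return np.round([f[:2]@EX,f[:2]@EY,f[2]],2)
def rx():
    p=np.array(arm.read_tool_pos()); return np.round([(p[:2]-O)@EX,(p[:2]-O)@EY,p[2]],4)
E
python3 - <<'E'
from h import *
arm.movep(rp(-.36,.2275),QR); arm.pause(.4); print(arm.read_time(),rx(),rf(),np.round(arm.read_joint_positions(),2))
im=snapshot("top"); cv2.imwrite("pics/top2.png",im)
s=5.3; x0,y0,x1,y1=170,145,320,250
b=cv2.resize(im[y0:y1,x0:x1],None,fx=s,fy=s,interpolation=cv2.INTER_CUBIC)
def ln(A,B,col):
    q=((proj("top",rackpts(O,YAW,[A,B]))+.5-[x0,y0])*s).astype(int); cv2.line(b,tuple(map(int,q[0])),tuple(map(int,q[1])),col,1)
for g in(1,-1):
    ln((-.36,g*.065,.145),(-.172,g*.065,.142),(0,255,0)); ln((-.15,g*.048,.12),(.115,g*.048,.12),(255,0,0))
    ln((-.091,g*.044,.123),(-.091,g*.083,.123),(255,0,255)); ln((-.148,g*.044,.153),(-.148,g*.083,.153),(0,0,255))
ln((-.172,-.065,.142),(-.172,.065,.142),(0,255,0))
cv2.imwrite("pics/ov2.png",b)
w=snapshot("wrist"); cv2.imwrite("pics/w2.png",w)
E
```

```text
11.9083 [-3.607e-01  1.000e-04  2.275e-01] [-0.31 -0.14 -2.18] [ 0.17  0.65 -0.83  1.86  0.6   0.9   0.83]
```

View pics/ov2.png

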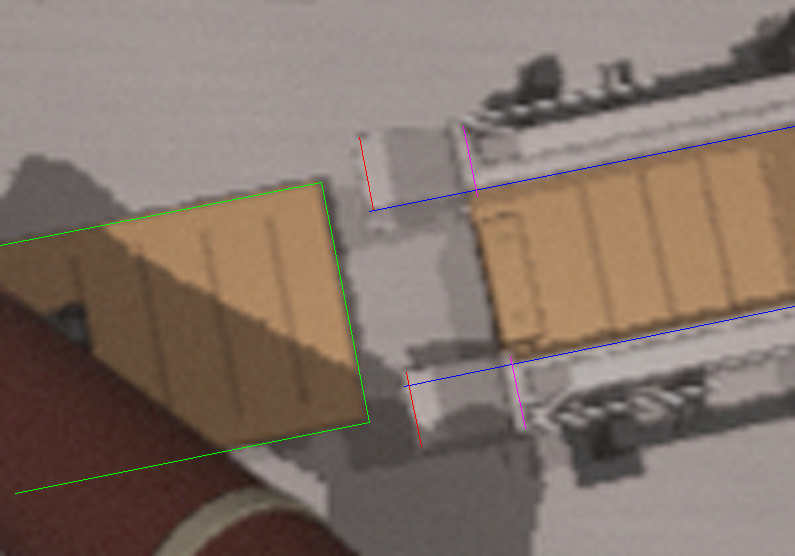

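View pics/w2.png

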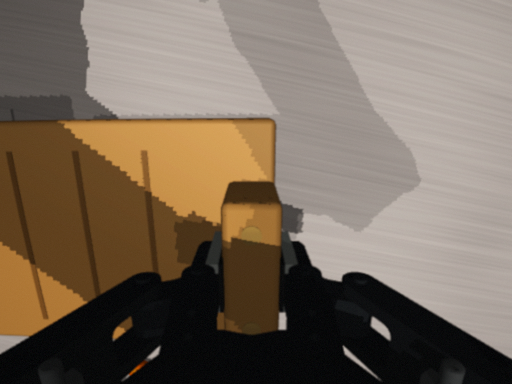

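The top view shows the board outline matching the prediction within about 1 mm, with its front edge at (322,181)–(368,422). It is collinear with the rack, which sits perhaps 1 mm further to rack-left. The wrist view shows the block centred squarely in the pads. Next I enter under the tabs and lower onto the ledges.

```bash
python3 - <<'E'
from h import *
print(rf())
for x in (-.345,-.335,-.326):
    arm.line_to(rp(x,.2275,.001),velocity=.06); print(rx(),rf())
for z in (.225,.2225,.220,.218,.216,.2145,.2135,.2125):
    arm.line_to(rp(-.326,z,.001),velocity=.03); arm.pause(.08); f=rf(); print(rx(),f,np.round(arm.read_wrist_torque(),3))
    if f[2]>4 or np.hypot(f[0],f[1])>8: break
print(arm.read_time())
E
```

```text
[-0.57 -0.25 -2.21]
[-0.3441  0.0011  0.2274] [-1.47  0.29 -2.81]
[-0.3343  0.001   0.2274] [ 0.19  0.32 -1.73]
[-0.3253  0.001   0.2274] [-0.62 -0.41 -2.76]
[-0.3263  0.001   0.225 ] [-0.2   1.03 -2.25] [0.145 0.029 0.032]
[-0.326   0.001   0.2224] [-0.64 -0.19 -2.18] [0.198 0.069 0.   ]
[-0.326   0.001   0.2199] [-0.21 -1.43 -2.39] [0.207 0.019 0.008]
[-0.326  0.001  0.218] [ 0.11 -0.16 -1.87] [0.114 0.068 0.052]
[-0.326  0.001  0.216] [ 0.79 -0.03 -0.92] [0.218 0.026 0.006]
[-0.326   0.001   0.2145] [-0.26  0.04 -2.2 ] [ 0.124  0.031 -0.02 ]
[-0.326   0.001   0.2135] [ 0.47  0.87 -2.46] [0.153 0.079 0.023]
[-0.326   0.001   0.2125] [-0.33  0.46 -2.11] [0.175 0.024 0.014]
15.6917
```

```bash
python3 - <<'E'
from h import *
def avg(n=8):
    a=[]
    for _ in range(n): a.append(np.r_[rf(),arm.read_wrist_torque()]); arm.pause(.02)
    return np.mean(a,0).round(3)
print(avg())
for z in (.2115,.2105,.2095,.2085):
    arm.line_to(rp(-.326,z,.001),velocity=.03); arm.pause(.1); f=avg(); print(rx(),f)
    if f[2]>-1.2 : break
cv2.imwrite("pics/scene3.png",snapshot("scene")); w=snapshot("wrist"); cv2.imwrite("pics/w3.png",w)
s=cv2.imread("pics/scene3.png")[130:290,160:330]
cv2.imwrite("pics/s3.png",cv2.resize(s,None,fx=4.5,fy=3.7*4.5/3.7*0.8,interpolation=cv2.INTER_CUBIC)[:600])
print(arm.read_time())
E
```

```text
[-0.169  0.132 -1.945  0.154  0.026  0.005]
[-0.3261  0.0011  0.2118] [-0.796 -0.751  1.861 -0.283  0.037 -0.08 ]
16.4083
```

View pics/s3.png

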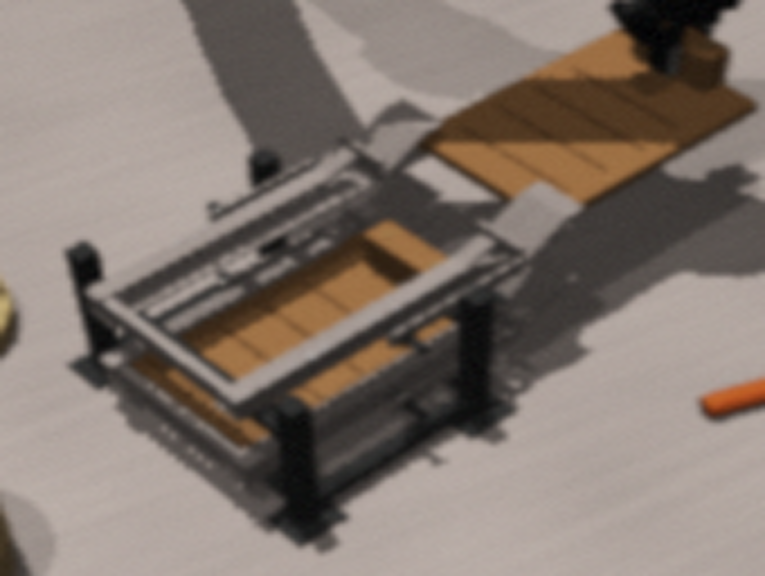

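The scene view shows the board's front lying under both tabs on the ledges, level and centred. The wrist force shows contact at z ≈ 0.212 with negligible sag. Next I slide in while monitoring force.

```bash
cat >> h.py <<'E'
def avg(n=4):
    a=[]
    for _ in range(n): a.append(rf()); arm.pause(.015)
    return np.mean(a,0).round(2)
E
python3 - <<'E'
from h import *
z=.2123; y=.001
for x in [-.312,-.30,-.29,-.28,-.27,-.25,-.23,-.21,-.19,-.17,-.15,-.13,-.115,-.105,-.095,-.09,-.087]:
    arm.line_to(rp(x,z,y),velocity=.05); f=avg(); print(rx(),f,round(z,4),round(y,4))
    if f[2]>1: z+=.0004
    if f[2]<-4: z-=.0004
    if f[1]>4: y+=.0005
    if f[1]<-4: y-=.0005
    if abs(f[0])>12 or abs(f[1])>15 or abs(f[2])>15: print("STOP"); break
print(arm.read_time())
E
```

```text
[-0.3106  0.001   0.2119] [ 1.07  0.51 -0.72] 0.2123 0.001
[-0.2991  0.0011  0.2121] [ 1.21  1.06 -1.01] 0.2123 0.001
[-0.291   0.0011  0.2125] [-3.46  0.89 -0.15] 0.2123 0.001
[-0.2795  0.001   0.2122] [-1.19  0.39  0.11] 0.2123 0.001
[-0.2687  0.001   0.2121] [-0.13  0.37 -0.38] 0.2123 0.001
[-0.2489  0.0012  0.2122] [ 0.21  1.07 -0.33] 0.2123 0.001
[-0.2291  0.0012  0.2123] [-1.25  0.71  1.23] 0.2123 0.001
[-0.2084  0.0009  0.2124] [ 0.96  0.48 -1.25] 0.2127 0.001
[-0.1887  0.0009  0.2124] [ 1.65  0.32 -2.24] 0.2127 0.001
[-0.1689  0.0009  0.2125] [ 1.51  0.03 -2.99] 0.2127 0.001
[-0.1491  0.0009  0.2126] [ 1.28  0.2  -2.98] 0.2127 0.001
[-0.1292  0.0009  0.2126] [ 1.04  0.3  -2.89] 0.2127 0.001
[-0.1142  0.0009  0.2126] [ 1.24  0.4  -3.21] 0.2127 0.001
[-0.1043  0.0009  0.2126] [ 1.25  0.21 -2.91] 0.2127 0.001
[-0.0943  0.0009  0.2126] [ 0.82 -0.05 -3.52] 0.2127 0.001
[-0.0896  0.0009  0.2126] [ 1.14  0.07 -3.87] 0.2127 0.001
[-0.0869  0.001   0.2127] [-0.06  0.16 -3.33] 0.2127 0.001
24.9167
```

```bash
python3 - <<'E'
from h import *
z=.2125
x=-.087; base=avg()
while x<-.060:
    x+=.0015; arm.line_to(rp(x,z,.001),velocity=.03); f=avg(3); print(rx(),f)
    if f[0]<-8: break
arm.pause(.2); cv2.imwrite("pics/home_top.png",snapshot("top"))
print("home",arm.read_time(),rx()); xh=x
x=xh-.002
while x>xh-.014:
    arm.line_to(rp(x,z,.001),velocity=.03); f=avg(3); print("pull",round(x,4),rx(),f)
    if f[0]>14: break
    x-=.0012
cv2.imwrite("pics/pull_scene.png",snapshot("scene"))
print(arm.read_time())
E
```

```text
[-0.0857  0.0011  0.2126] [-0.53  0.04 -2.81]
[-0.0839  0.0011  0.2125] [-0.84  0.16 -2.98]
[-0.082   0.001   0.2125] [ 0.01 -0.03 -2.77]
[-0.0806  0.001   0.2125] [ 0.65 -0.11 -2.05]
[-0.0794  0.001   0.2126] [ 0.12 -0.31 -1.6 ]
[-0.0778  0.0011  0.2126] [ 0.39 -0.56 -1.83]
[-0.0763  0.0011  0.2125] [-0.06 -0.58 -1.35]
[-0.0758  0.001   0.2126] [-2.18 -0.83 -0.74]
[-0.0756  0.0008  0.2127] [-5.11 -1.41  0.4 ]
[-0.0754  0.0007  0.2129] [-7.85 -2.56  1.75]
[-0.0752  0.0006  0.213 ] [-9.24 -3.33  2.51]
home 28.5333 [-0.0752  0.0006  0.213 ]
pull -0.0725 [-0.0755  0.0008  0.2129] [-6.95 -2.04  1.13]
pull -0.0737 [-0.0756  0.0008  0.2127] [-5.75 -2.2   0.86]
pull -0.0749 [-0.0758  0.001   0.2126] [-4.85 -1.65  0.49]
pull -0.0761 [-0.0759  0.001   0.2125] [-2.91 -1.64 -0.28]
pull -0.0773 [-0.0762  0.0011  0.2125] [ 0.03 -0.76 -0.26]
pull -0.0785 [-0.0779  0.0011  0.2125] [ 0.58  0.54 -0.64]
pull -0.0797 [-0.0798  0.001   0.2125] [ 0.42 -0.14 -0.42]
pull -0.0809 [-0.0809  0.001   0.2125] [ 0.61  0.13 -0.9 ]
pull -0.0821 [-0.0812  0.001   0.2125] [ 4.2   0.62 -0.34]
pull -0.0833 [-0.0814  0.001   0.2126] [ 5.63  0.76 -0.29]
31.5833
```

The stop was met at x ≈ −75.7 mm and the catches took hold at about −81 mm, which is the expected play of about 6 mm. I'll pull harder to prove the lock, then relax, release and retreat.

```bash
python3 - <<'E'
from h import *
z=.2125; x=-.0833
while x>-.0925:
    x-=.0015; arm.line_to(rp(x,z,.001),velocity=.03); f=avg(3); print("pull",round(x,4),rx(),f)
    if f[0]>14: break
arm.pause(.3); print("hold",rx(),avg())
for x in (-.084,-.0805): arm.line_to(rp(x,.2123,.001),velocity=.03)
print("relax",rx(),avg())
arm.move_gripper(.5,30); arm.pause(.2); print("open",arm.read_opening(),rx(),avg())
p=np.array(arm.read_tool_pos()); arm.line_to([p[0],p[1],.32],velocity=.12)
arm.movep(rp(-.30,.40),QR); arm.pause(.3)
p,o=arm.read_tool_pos(),arm.read_eef_rot(); w=snapshot("wrist"); t=snapshot("top"); s=snapshot("scene")
for n,i in(("fw",w),("ft",t),("fs",s)): cv2.imwrite(f"pics/{n}.png",i)
a=cv2.resize(s[110:290,150:330],(540,540),interpolation=cv2.INTER_CUBIC); cv2.imwrite("pics/f_s.png",a)
b=cv2.resize(t[140:250,225:355],None,fx=6,fy=5.4,interpolation=cv2.INTER_CUBIC); cv2.imwrite("pics/f_t.png",b)
# bystander change
t0=cv2.imread("pics/top0.png")
for n,(y0,y1,x0,x1) in dict(spat=(115,150,145,235),box=(155,205,368,420),lid=(228,278,338,386)).items():
    print(n,np.abs(t[y0:y1,x0:x1].astype(int)-t0[y0:y1,x0:x1]).mean().round(2))
print(arm.read_time(),rf())
E
```

```text
pull -0.0848 [-0.0817  0.001   0.2126] [ 7.71  0.67 -0.89]
pull -0.0863 [-0.082   0.001   0.2126] [ 9.77  0.65 -0.86]
pull -0.0878 [-0.0823  0.001   0.2126] [10.84  1.   -0.34]
pull -0.0893 [-0.0825  0.0011  0.2127] [13.77  1.22 -0.11]
pull -0.0908 [-0.0827  0.001   0.2127] [15.87  1.51 -0.55]
hold [-0.0828  0.001   0.2127] [15.49  1.05 -0.17]
relax [-0.0808  0.0011  0.2125] [ 2.56 -0.16  1.18]
open 0.5005602989982043 [-0.0807  0.001   0.2123] [ 0.17  0.22 -0.06]
spat 13.12
box 13.5
lid 16.68
37.175 [-0.45  0.75  0.15]
```

View pics/f_s.png

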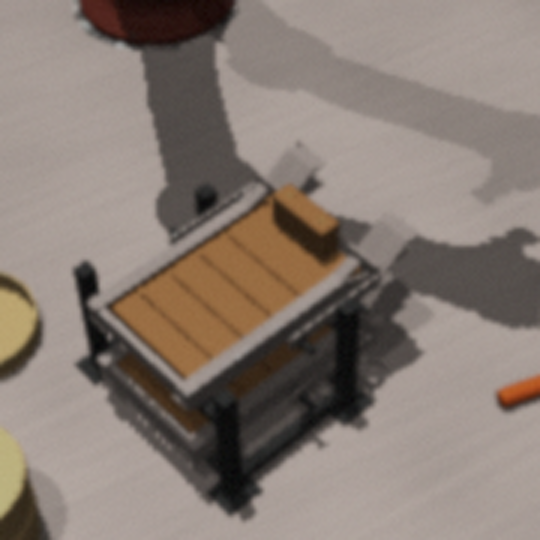

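The scene view shows the board lying flat in its runners with the block at about (305,220), at the mouth. Both tabs sit low at (295,165) and (388,240), and the bystanders look in place. Before handing in, I'll check numerically for any shift of the tabs and bystanders.

```bash
python3 - <<'E'
from h import *
g=lambda n:cv2.cvtColor(cv2.imread(n),cv2.COLOR_BGR2GRAY)
def sh(a,b,r):
    y0,y1,x0,x1=r; T=a[y0:y1,x0:x1]; W=b[y0-6:y1+6,x0-6:x1+6]
    _,v,_,l=cv2.minMaxLoc(cv2.matchTemplate(W,T,cv2.TM_CCOEFF_NORMED)); return l[0]-6,l[1]-6,round(v,2)
a,b=g("pics/top0.png"),g("pics/ft.png")
for n,r in dict(spat=(118,148,148,234),box=(155,205,368,420),lid=(228,278,338,386),tabL=(165,192,236,256),tabR=(205,235,244,266)).items(): print("top",n,sh(a,b,r))
a,b=g("pics/scene0.png"),g("pics/fs.png")
for n,r in dict(spat=(205,250,310,398),box=(245,310,108,168),lid=(198,240,115,168),tabR=(155,180,236,262),tabL=(178,202,268,292)).items(): print("scene",n,sh(a,b,r))
E
```

```text
top spat (0, 0, 0.99)
top box (0, 0, 1.0)
top lid (0, 0, 0.92)
top tabL (0, 0, 0.96)
top tabR (0, 0, 0.64)
scene spat (0, 0, 0.65)
scene box (0, 0, 1.0)
scene lid (0, 0, 0.83)
scene tabR (0, 0, 0.91)
scene tabL (-6, -6, 0.58)
```

The left tab's match in the scene view is inconclusive: it scored low, with the best fit at the edge of the search window, and a shadow may have changed there. I'll re-check that catch using edges rather than brightness.

```bash
python3 - <<'E'
from h import *
def G(n):
    a=cv2.GaussianBlur(cv2.cvtColor(cv2.imread(n),cv2.COLOR_BGR2GRAY).astype(np.float32),(0,0),.8)
    return np.log(a+5)
# predicted tab-end pixel for catch angle 0 / 0.12 about pivot (x=.004,z=.123)
def tab(y,th):
    dx,dz=-.152,.030; return [.004+dx*np.cos(th)+dz*np.sin(th), y, .123-dx*np.sin(th)+dz*np.cos(th)]
for cam,n0,n1 in(("scene","scene0","fs"),("top","top0","ft")):
  A,B=G(f"pics/{n0}.png"),G(f"pics/{n1}.png")
  for nm,y in(("L",.0635),("R",-.0635)):
    p=proj(cam,rackpts(O,YAW,[tab(y,0),tab(y,.12)])); c=p[0].round().astype(int)
    print(cam,nm,p.round(1).tolist())
    r=9
    lap=lambda I:cv2.magnitude(cv2.Sobel(I,-1,1,0),cv2.Sobel(I,-1,0,1))
    T=lap(A)[c[1]-r:c[1]+r,c[0]-r:c[0]+r]; W=lap(B)[c[1]-r-8:c[1]+r+8,c[0]-r-8:c[0]+r+8]
    m=cv2.matchTemplate(W,T,cv2.TM_CCOEFF_NORMED); d=(p[1]-p[0]).round().astype(int)
    _,v,_,l=cv2.minMaxLoc(m); print("  best",(l[0]-8,l[1]-8),round(v,2),"at down",m[8,8].round(2),"at lifted",m[8+d[1],8+d[0]].round(2))
E
```

```text
scene L [[285.0, 184.5], [284.1, 181.0]]
  best (4, -4) 0.68 at down 0.55 at lifted 0.2
scene R [[254.3, 161.1], [253.1, 157.4]]
  best (0, 0) 0.99 at down 0.99 at lifted 0.4
top L [[238.6, 177.2], [240.2, 175.8]]
  best (0, 0) 0.99 at down 0.99 at lifted 0.28
top R [[247.6, 221.8], [249.3, 221.0]]
  best (0, 0) 0.75 at down 0.75 at lifted 0.31
```

Each catch is clearly down in at least one view: the left scores 0.99 in the top view and the right 0.99 in the scene view. The weaker matches come from changed shadows. Handing in.

```bash
python3 -c "
from h import *
print(arm.read_time(),rf()); print(ticket.finish_job())"
```

```text
37.175 [-0.45  0.75  0.15]
the job is handed in; nothing more can be done
None
```

The board is in the rack's top level, held by both catches, and I handed the job in at 37.2 s of the 51 s allowed.

I gripped the board by its block, took it in under the thumb tabs onto the ledges and slid it in plain end first. Its front edge lifted the catches with only a few newtons of push. It met the back stop at rack x ≈ −75.7 mm by my rack estimate, where I pushed with 9 N.

**Lock test:** pulling back, the catches took hold after about 5.3 mm (about 6 expected) and held at 15.5 N. The gripper crept 1.8 mm as the pull rose, and I put that down to give in the grip and the arm. I then eased off, let go and backed away.

**Last checks:**
- **Board:** the scene picture shows it lying flat with its block at the mouth.
- **Catches:** image matching shows each one down with a score of 0.99, the left in the top view and the right in the scene view.
- **Other things on the table:** the box stack, lid and spatula showed no pixel shift in either view.

**Weaker or failed checks:**
- The left tab's match in the scene view was inconclusive, with best fits of 0.58 and 0.68 offset by several pixels. The right tab's in the top view was only 0.64 to 0.75. Shadows had changed at both, so I relied on the clearer views.
- The spatula's match in the scene view scored only 0.65, against 0.99 from above.
- I could not view the last top close-up because I had reached the picture limit.
- My first sag estimate of about 7 mm was wrong. The board hung practically level, which the contact height on the ledges showed.

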